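Move the hanging snap tray to the catch rail

TASK

The small steel tray with the pot of snaps hangs on the plain rail; it is needed on the other rail, the one with the roller catch behind its bar, where it cannot be lifted off by accident. Take the tray by its wooden handle, lift it straight off, carry it over level without ever setting it down or spilling the pot, and hook it over the bar of the catch rail. That bar is clamped at no particular height, so go down by feel: press on until the ball stud has snapped between the rollers and the hooks rest on the bar, but do not force it, then let go gently so that the tray stays hanging there, and leave the dye bottle where it stands.

Things in the scene. Friction and masses are not known exactly. Their poses are not given: they have to be found in the camera images.
- plain_rail: Stand where the tray hangs at first, fixed: wooden base, two dark uprights (127 mm high, 62 mm either side) and a flat steel bar 144 mm long (y), 5 mm thick, 44 mm deep, its rounded top edge 110 mm above the table. Origin: on the table under the bar's middle; y along the bar, x square to it, to the back; the tray hangs at -x. Base: 32 mm behind to 84 mm in front of the bar.
- catch_rail: Like plain_rail (same origin and axes, fixed), but with a dark U-shaped housing, 44 mm wide, and two white rollers on the back of its bar (catch_bar). This bar was clamped in the slots by hand: its top edge is anywhere from 85 to 130 mm above the table, and that is not measured. Rollers: 11 mm behind the bar's middle plane, axes 16 mm below its top edge. Bar and housing do not give.
- tray: Loose steel tray 78 (x) x 104 (y) x 32 mm, 0.32 kg; at its back (+x) two strap hooks, centred 30.5 mm either side, 14 mm wide, and a handle. Origin: centre of its underside, z up, x to the rail. The flared hooks take the bar with 4 mm to spare either way at the mouth, 1 mm at the top, and straddle the housing with 1.5 mm either side. They reach 24 mm below the bar's top: lift 35 mm to unhook.
- tray_grip (a point): Centre of the tray's wooden handle: 12 mm thick (x), 62 mm long (y), 24 mm high, between posts 33.5 mm either side; 8 mm behind and 37 mm above tray_hooks; 21 mm free below it. Pinch it from above across its 12 mm, firmly: the load hangs about 40 mm in front of it. Axes as the tray's. Push straight down here and the tray does not tip.
- tray_hooks (a point): Middle of the tray's hooks, where they rest on a bar; in the tray's frame at (42.3, 0, 38) mm, axes as the tray's. Fully home it lies on the middle of the bar's top edge, straight above the stand's origin. A tray hanging on either bar may lean up to 0.09 rad.
- ball_stud (a point): Centre of the 14 mm ball under the hook plate, 11 mm behind and 20.6 mm below tray_hooks. Lowered level over the catch rail it meets the rollers with the hooks about 12 mm above their rest; starting it takes 11 to 15 N of push besides the tray's weight, then less and less; in the last 4 mm the rollers pull down with about 10 N until the hooks stop hard on the bar. Over 30 N of push is forcing it.
- roller_left (a joint): How far the catch's left (+y) roller is pushed outward (m): 0 free or with the ball only resting on it, 0.003 with the ball squeezing through, 0.0005 to 0.0025 with the ball snapped in and the tray home. Spring 8 N at rest, 1.2 N more per mm.
- roller_right (a joint): The same for the catch's right (-y) roller.
- snap_pot: White flat pot of snaps, 69 mm across, 31 mm high, 0.1 kg, standing loose in the tray. Origin: centre of its underside.
- dye_bottle: Loose brown dye bottle, 38 mm across, 95 mm high, standing in front of the two rails; not part of the job. Origin: centre of its underside.
Mind the look-alikes: they are no part of the job. Leave any blue look-alike of the snap_pot alone.

How it is judged:
By the outcome, as a careful person would: the job done as asked, in the order asked, and still so for the second after the job is handed in, with the robot touching nothing.
It also fails if it takes over 48 s, if anything falls off the work surface, if the arm or the gripper's body presses on something with over 40 N, if the wrist force passes 120 N, or if a joint passes its speed limit or range.

ROBOT

A 6-joint arm with a two-finger parallel gripper is mounted at the origin on a cart in front of the work surface, level with it; the furniture and walls round the work are solid. World frame = base frame: x ahead of the robot, y to its left, z up, the work surface at z = 0. Lengths are in m, angles in degrees, forces in N, time in s.
With the tool pointing down it reaches from about 0.25 to 0.725 m from the base axis. Payload 9.7 kg.
Tool frame: the origin (TCP) lies at the very end of the fingers, on their centre line; the grasp point (between the pads) lies 19 mm behind it (bot.hold_point_z is the distance from the TCP to the grasp point, in m); z points along the fingers, y is the line along which they close (so a half turn about z gives the same grasp; the last joint's range is limited). The gripper opens to 85 mm and grips with 20 to 120 N. Pads are 22 mm wide; open, the fingers measure 114 mm over their backs; the gripper's body (76 mm by 85 mm) begins 54 mm behind the grasp point. The pads swing forward as they close: fully open they stand 13 mm farther back than shut.
Start: joints at [72.307, 4.979, 10.078, 95.1, 0, 90], TCP at [0.167, 0.524, 0.231] pointing down, gripper open.
Joint ranges: [-179.16, 179.16], [-48.56, 103.87], [-65.8, 70.77], [-126.05, 130.52], [-82.76, 87.17], [-180, 180]. Speed limits (degrees/s): [127.2, 127.2, 147.25, 180, 180, 180].

INTERFACE

Orientations are given as [roll, pitch, yaw] about the fixed x, y, z axes, in that order (R = Rz(yaw) Ry(pitch) Rx(roll)).
In Python, from workcell import bot gives the robot as it stands.
- The arm moves only by the tool play_rows, never from a script. Its argument "targets" is a list of rows, each an object with "grip": the closure in counts, from 0 (fully open) to 255 (shut); "linear": the shift along the world's x, y, z in cm, a list of three; "delta_rot": the turn, a rotation vector about the world's x, y, z in rad, a list of three. A call has 1 to 10 rows; each row is the pose to reach, as a shift and turn from the pose commanded when the call began; what a row does not reach only later rows make up. A row lasts 1/10 s, in which the tool goes at most 50 mm and 8.59 degrees, less where a joint would pass 70% of its speed; a pose out of reach is approached as far as the arm can. A call with a gripper value outside its range is refused whole. The fingers move at their own pace and stop on an object; "force" is the grip in N (left out, the last holds). Time passes only in rows, so rows that repeat a pose let the fingers close. It gives the time, the measured TCP pose, the force, the opening and the grip force at its end, in the units of the state.
- bot.get_obs(): the state, without advancing time (a new reading comes with each control period).
- bot.camera(name): name is "side" or "top"; returns a dict with "color" (420x560x3 uint8, red, green, blue), "range_z" (420x560 float32, m along the optical axis (not along the pixel's ray), 0 where there is no reading), "fov_y" (degrees; the focal length in pixels is half the picture's height over the tangent of half this angle, whatever the lens; pixels are square), "cx", "cy" (the principal point, pixels), "dist_coeffs" ([k1, k2, p1, p2, k3] as OpenCV has them; the pictures are not rectified), "world_to_cam" (4x4, takes a point from world to camera coordinates). Camera axes: x right, y up, looking along -z (the intrinsics and any distortion apply to the point x, -y, -z); pixel columns grow to the right and rows downward; lengths in m; the calibration is good to about 2 mm. A picture is of the moment at which its call begins.
- bot.job_done(): hands the job in; it is judged then, once.
Trained networks look in a picture, given as the dict that the camera call returned (one of the last four; its "shot" number tells which), for a name from the list of things; names that differ only in an ending like _2 or _b are one class to them, and where a whole thing is asked for, a point or a joint stands for the part that bears it (a point fixed in the world has none). Each returns a list of dicts, best first, with "conf" (0 to 1); they miss things now and then, are a little off and sometimes report something else, mostly with a low value. They report only what shows in the picture. A call takes as long as a camera call. They do not tell look-alikes from the thing itself.
- bot.search_frame(picture, target): "box" ([left, top, right, bottom] in pixels, round what is visible of it).
- bot.trace(picture, target): "pixels" (420x560 bool, what is visible of it) and "box" ([left, top, right, bottom] in pixels, round what is visible of it).
- bot.pinpoint(picture, target): "pixel" ([column, row] in pixels: a listed point, or the origin of a listed thing).
The state is a dict: "time": time; "q": joint angles; "qd": joint speeds; "joint_efforts": joint torques, N m; "ee_pos": TCP position; "tcp_rot": TCP orientation; "wrist_force": force on the tool from outside, world axes, zero at the start; "torque": the same for the moment, N m; "opening": finger opening in m; "grasp_force": force on a finger pad.
Only numpy, scipy, OpenCV 4.12 (cv2) and the standard library are available. Lean on these libraries where they do the work, as an engineer would, in place of code of your own. Each camera call takes 0.05 s, during which the arm holds its last target. There are 200 camera calls.

## Working session

There is one attempt and no reset: what is moved stays moved. The work goes in short steps, Python scripts to look and compute and a tool call to move; the robot and the scene stay as the last step left them, time stands still between calls to the robot, and variables do not carry over. Pictures are saved under pics/ and viewed, at most 10 in all, crops included, and the job is handed in when it is done.

Besides the shell and the picture viewer there is one more tool, called after ">>>" by a JSON object that holds its "api" and its "payload". play_rows: Moves the arm, as the interface text tells. Its arguments: {"type":"object","properties":{"targets":{"type":"array","items":{"type":"object","properties":{"grip":{"type":"number"},"linear":{"type":"array","items":{"type":"number"}},"delta_rot":{"type":"array","items":{"type":"number"}}}}},"force":{"type":"number"}},"required":["targets"]}

```bash
mkdir -p pics
cat > h.py <<'E'
import numpy as np, cv2
from workcell import bot
def K(p):
    f=p["color"].shape[0]/2/np.tan(np.radians(p["fov_y"])/2)
    return np.array([[f,0,p["cx"]],[0,f,p["cy"]],[0,0,1]])
def cloud(p):
    h,w=p["range_z"].shape
    u,v=np.meshgrid(np.arange(w),np.arange(h))
    n=cv2.undistortPoints(np.stack([u,v],-1).reshape(-1,1,2).astype(np.float64),K(p),np.array(p["dist_coeffs"],float)).reshape(h,w,2)
    z=p["range_z"]
    c=np.stack([n[...,0]*z,-n[...,1]*z,-z,np.ones_like(z)],-1)
    W=c@np.linalg.inv(np.array(p["world_to_cam"])).T
    W=W[...,:3]; W[z<=0]=np.nan
    return W
def ray(p,px):
    n=cv2.undistortPoints(np.array(px,float).reshape(1,1,2),K(p),np.array(p["dist_coeffs"],float)).ravel()
    M=np.linalg.inv(np.array(p["world_to_cam"]))
    d=M[:3,:3]@np.array([n[0],-n[1],-1]); return M[:3,3],d
def at_z(p,px,z):
    o,d=ray(p,px); return o+d*(z-o[2])/d[2]
def proj(p,X):
    c=np.array(p["world_to_cam"])@np.append(X,1)
    return cv2.projectPoints(np.array([[c[0],-c[1],-c[2]]]),np.zeros(3),np.zeros(3),K(p),np.array(p["dist_coeffs"],float))[0].ravel()
def tri(p1,a,p2,b):
    A=[];B=[]
    for p,x in((p1,a),(p2,b)):
        o,d=ray(p,x); d/=np.linalg.norm(d); P=np.eye(3)-np.outer(d,d); A.append(P);B.append(P@o)
    return np.linalg.solve(sum(A),sum(B))
E
cat > a.py <<'E'
from h import *
np.set_printoptions(precision=4,suppress=True)
P={n:bot.camera(n) for n in("top","side")}
for n,p in P.items():
    cv2.imwrite(f"pics/{n}0.png",p["color"][...,::-1])
    M=np.linalg.inv(np.array(p["world_to_cam"])); print(n,M[:3,3],-M[:3,2])
    W=cloud(p); np.save(f"W_{n}.npy",W)
    for t in["plain_rail","catch_rail","tray","tray_grip","tray_hooks","snap_pot","dye_bottle"]:
        for r in bot.pinpoint(p,t)[:3]:
            u,v=np.round(r["pixel"]).astype(int); print(t,round(r["conf"],2),np.round(r["pixel"],1),W[min(v,419),min(u,559)])
print(bot.get_obs())
E
python3 a.py
```

```text
top [0.3211 0.4223 1.1668] [ 0.2047  0.0152 -0.9787]
plain_rail 0.56 [359.6 209.2] [0.5526 0.2299 0.1056]
catch_rail 0.79 [296.4 224.4] [0.5239 0.3861 0.0121]
catch_rail 0.26 [361.5 209.8] [0.551  0.2241 0.1019]
tray 0.65 [363.1 220.5] [0.5261 0.2209 0.0992]
tray_grip 0.57 [372.9 196.2] [0.5736 0.2088 0.1614]
tray_hooks 0.88 [373.2 203.4] [0.5675 0.1988 0.1143]
snap_pot 0.95 [271.  189.1] [0.6127 0.4575 0.0338]
snap_pot 0.93 [366.  219.3] [0.5284 0.2139 0.1019]
snap_pot 0.86 [183.4 227.9] [0.4959 0.6869 0.0323]
dye_bottle 0.77 [327.2 262.8] [0.4172 0.306  0.0711]
side [0.3421 1.3619 0.4998] [ 0.172  -0.9087 -0.3803]
plain_rail 0.77 [266.  212.4] [0.5246 0.4511 0.1056]
plain_rail 0.62 [263.6 166.7] [0.576  0.2034 0.1138]
catch_rail 0.57 [271.8 242.6] [0.5243 0.3977 0.013 ]
tray 0.74 [281.1 188.9] [0.526  0.2643 0.0832]
tray_grip 0.67 [260.2 151.7] [0.5792 0.229  0.1581]
tray_hooks 0.75 [263.2 167.2] [0.5783 0.2042 0.114 ]
snap_pot 0.8 [259.3 331. ] [0.4857 0.7242 0.028 ]
snap_pot 0.72 [213.7 257.1] [0.6237 0.4872 0.0196]
snap_pot 0.66 [282.9 185.3] [0.5203 0.2703 0.0953]
dye_bottle 0.81 [319.2 232.3] [0.4335 0.3215 0.0083]
{'time': 0.8, 'q': array([72.3074,  4.9762, 10.0779, 95.1012,  0.001 , 89.9997]), 'qd': array([-0.0029,  0.0044, -0.0024,  0.0169, -0.125 ,  0.0958]), 'joint_efforts': array([  0.0004, -52.0042,  46.4846,   0.001 ,   0.0002,   0.    ]), 'ee_pos': array([0.1671, 0.524 , 0.2313]), 'tcp_rot': array([179.9995,  -0.001 , 162.3077]), 'wrist_force': array([-0.02  ,  0.4372,  0.4552]), 'torque': array([0.0132, 0.0038, 0.0341]), 'grasp_force': 0.0, 'opening': 0.08502211336581651}
```

```bash
python3 -c "
import cv2,numpy as np
a=cv2.imread('pics/top0.png')[130:330,140:440];b=cv2.imread('pics/side0.png')[100:380,130:410]
cv2.imwrite('pics/m.png',np.hstack([cv2.resize(a,(420,280)),b]))
a=cv2.resize(cv2.imread('pics/top0.png')[160:290,230:430],(800,520),interpolation=2);cv2.imwrite('pics/t2.png',a)
b=cv2.resize(cv2.imread('pics/side0.png')[120:280,190:390],(750,600),interpolation=2);cv2.imwrite('pics/s2.png',b)"
```

```text
(no output)
```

View pics/t2.png

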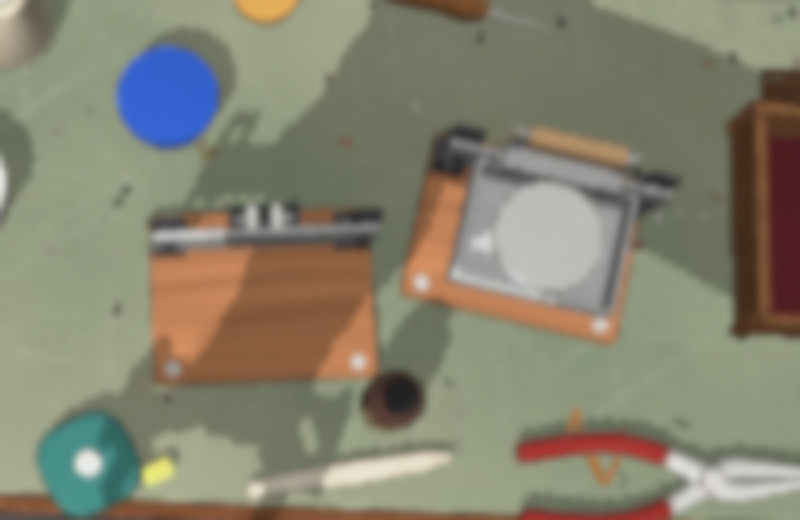

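View pics/s2.png

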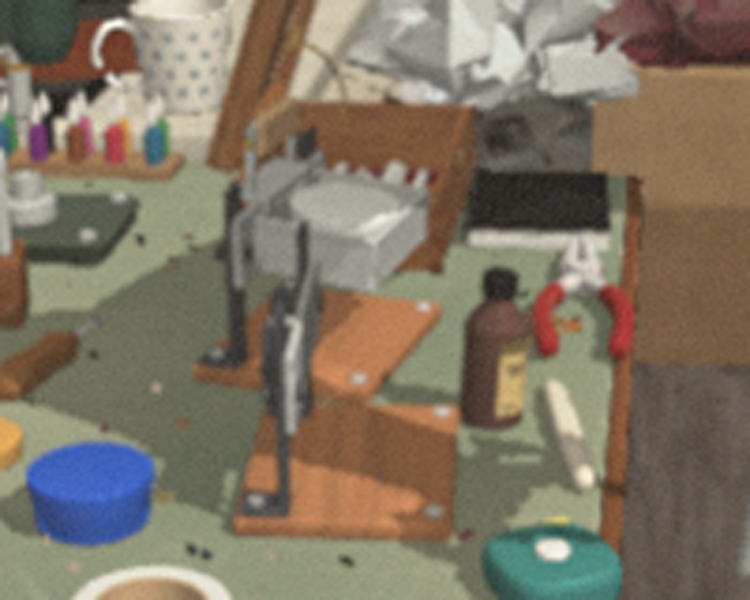

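View pics/side0.png

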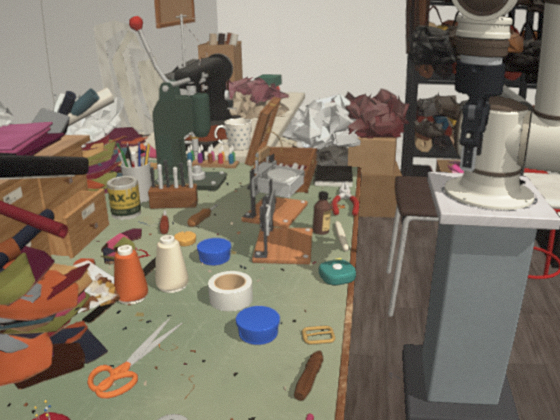

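The top crop shows the catch rail at left, with its bar running from about (267,219) to (325,216) in full-image pixels. The tray hangs on the plain rail at right, with its handle near (375,196). The bottle is at (328,260), in front of and between the rails. Next I'll fit the geometry from depth.

```bash
cat > b.py <<'E'
from h import *
np.set_printoptions(precision=4,suppress=True)
for n in("top","side"):
    W=np.load(f"W_{n}.npy").reshape(-1,3); W=W[~np.isnan(W[:,0])]
    def box(x0,x1,y0,y1,z0,z1): return W[(W[:,0]>x0)&(W[:,0]<x1)&(W[:,1]>y0)&(W[:,1]<y1)&(W[:,2]>z0)&(W[:,2]<z1)]
    def rect(Q,s):
        if len(Q)<5: print(n,s,len(Q));return
        c,wh,a=cv2.minAreaRect(Q[:,:2].astype(np.float32)); print(n,s,len(Q),"c",np.array(c),"wh",np.array(wh),"a",round(a,1),"z",np.percentile(Q[:,2],[5,50,95]))
    rect(box(.53,.65,.13,.29,.138,.2),"handle")
    rect(box(.49,.57,.29,.48,.06,.2),"catchtop")
    rect(box(.49,.57,.34,.43,.06,.2),"catchmid")
    rect(box(.40,.57,.33,.475,.006,.03),"catchbase")
    rect(box(.42,.65,.12,.3,.006,.03),"plainbase")
    rect(box(.39,.46,.27,.34,.05,.12),"bottle")
    Q=box(.49,.57,.29,.48,.06,.2); 
    if len(Q)>5:
        for y in np.arange(.31,.47,.015):
            q=Q[abs(Q[:,1]-y)<.0075]; 
            if len(q): print(round(y,3),len(q),"x",np.percentile(q[:,0],[5,50,95]),"z",np.percentile(q[:,2],[5,50,95]))
E
python3 b.py
```

```text
top handle 179 c [0.5739 0.2048] wh [0.0782 0.0123] a 78.3 z [0.1422 0.1575 0.1616]
top catchtop 450 c [0.5317 0.392 ] wh [0.0274 0.1464] a 5.0 z [0.0678 0.0948 0.1253]
top catchmid 280 c [0.5334 0.3854] wh [0.0252 0.0898] a 4.7 z [0.0656 0.0913 0.1058]
top catchbase 1742 c [0.4804 0.4021] wh [0.1439 0.1595] a 89.9 z [0.0083 0.0121 0.0158]
top plainbase 701 c [0.5401 0.2144] wh [0.2189 0.1672] a 0.4 z [0.0076 0.012  0.0165]
top bottle 183 c [0.4282 0.301 ] wh [0.0359 0.0376] a 3.2 z [0.06   0.0701 0.095 ]
0.325 51 x [0.5241 0.5309 0.537 ] z [0.084  0.1041 0.1277]
0.34 41 x [0.5244 0.5264 0.5359] z [0.0722 0.1011 0.1253]
0.355 29 x [0.5234 0.5243 0.5273] z [0.0627 0.0945 0.1062]
0.37 54 x [0.5225 0.5264 0.5444] z [0.0665 0.093  0.1066]
0.385 65 x [0.5212 0.5312 0.544 ] z [0.0684 0.089  0.1046]
0.4 60 x [0.52   0.53   0.5421] z [0.0684 0.0906 0.1045]
0.415 42 x [0.5182 0.5201 0.5375] z [0.0634 0.0985 0.1054]
0.43 30 x [0.5169 0.5185 0.521 ] z [0.0667 0.0929 0.1057]
0.445 48 x [0.5148 0.5202 0.5303] z [0.0733 0.1026 0.1273]
0.46 30 x [0.5141 0.5201 0.5264] z [0.0831 0.1038 0.1278]
side 
[... 453 characters left out ...]
 0.31  ] wh [0.0372 0.0248] a 6.3 z [0.052  0.0674 0.0929]
0.31 1 x [0.5306 0.5306 0.5306] z [0.0886 0.0886 0.0886]
0.325 44 x [0.5265 0.5332 0.5439] z [0.0672 0.0858 0.1259]
0.34 55 x [0.528  0.5349 0.5377] z [0.077  0.1028 0.1245]
0.355 10 x [0.5268 0.5278 0.5301] z [0.0634 0.1007 0.1046]
0.37 59 x [0.5256 0.5336 0.5478] z [0.0677 0.0955 0.1043]
0.385 28 x [0.5242 0.525  0.5421] z [0.0673 0.0913 0.1042]
0.4 18 x [0.5231 0.5238 0.5266] z [0.0678 0.0983 0.1047]
0.415 71 x [0.5222 0.5404 0.5447] z [0.069  0.0852 0.1034]
0.43 22 x [0.5205 0.5211 0.525 ] z [0.0659 0.0959 0.1042]
0.445 41 x [0.5192 0.5244 0.5332] z [0.0724 0.104  0.1267]
0.46 181 x [0.5183 0.5246 0.5324] z [0.064  0.0859 0.1223]
```

>>> {"api": "play_rows", "payload": {"targets": [{"grip": 110,"linear": [4.1,-3.2,0],"delta_rot": [0,0,-0.147]},{"grip": 110,"linear": [8.2,-6.4,0],"delta_rot": [0,0,-0.294]},{"grip": 110,"linear": [12.2,-9.6,0],"delta_rot": [0,0,-0.441]},{"grip": 110,"linear": [16.3,-12.8,0],"delta_rot": [0,0,-0.588]},{"grip": 110,"linear": [20.4,-16,0],"delta_rot": [0,0,-0.735]},{"grip": 110,"linear": [24.5,-19.1,0],"delta_rot": [0,0,-0.883]},{"grip": 110,"linear": [28.6,-22.3,0],"delta_rot": [0,0,-1.03]},{"grip": 110,"linear": [32.6,-25.5,0],"delta_rot": [0,0,-1.177]},{"grip": 110,"linear": [36.7,-28.7,0],"delta_rot": [0,0,-1.324]},{"grip": 110,"linear": [40.8,-31.9,0],"delta_rot": [0,0,-1.471]}], "force": 80}}

```text
time: 1.8
ee_pos: [0.5624, 0.2144, 0.2314]
tcp_rot: [180.0, -0.0, 77.7]
wrist_force: [0.1, 0.6, 0.4]
opening: 0.0486
grasp_force: 0.0
```

>>> {"api": "play_rows", "payload": {"targets": [{"grip": 110,"linear": [0,0,0],"delta_rot": [0,0,0]},{"grip": 110,"linear": [0,0,0],"delta_rot": [0,0,0]},{"grip": 110,"linear": [0,0,0],"delta_rot": [0,0,0]}]}}

```text
time: 2.1
ee_pos: [0.5605, 0.2165, 0.2313]
tcp_rot: [-180.0, -0.0, 78.1]
wrist_force: [-0.1, -0.0, 0.5]
opening: 0.0487
grasp_force: 0.0
```

```bash
cat > c.py <<'E'
from h import *
import sys
np.set_printoptions(precision=4,suppress=True)
tag=sys.argv[1]
o=bot.get_obs(); print({k:o[k] for k in("time","ee_pos","tcp_rot","wrist_force","opening")})
for n in("top","side"):
    p=bot.camera(n); W=cloud(p); np.save(f"W_{n}{tag}.npy",W); cv2.imwrite(f"pics/{n}{tag}.png",p["color"][...,::-1])
a=cv2.imread(f"pics/top{tag}.png")[150:270,240:440];b=cv2.imread(f"pics/side{tag}.png")[100:270,200:360]
cv2.imwrite(f"pics/v{tag}.png",np.hstack([cv2.resize(a,(420,252),interpolation=2),cv2.resize(b,(370,393),interpolation=2)[:252]]) if 0 else np.hstack([cv2.copyMakeBorder(cv2.resize(a,(430,258),interpolation=2),0,135,0,0,0),cv2.resize(b,(370,393),interpolation=2)]))
E
python3 c.py 1
```

```text
{'time': 2.1, 'ee_pos': array([0.5605, 0.2165, 0.2313]), 'tcp_rot': array([-179.9814,   -0.0039,   78.1037]), 'wrist_force': array([-0.1001, -0.0134,  0.456 ]), 'opening': 0.048691733348323385}
```

View pics/v1.png

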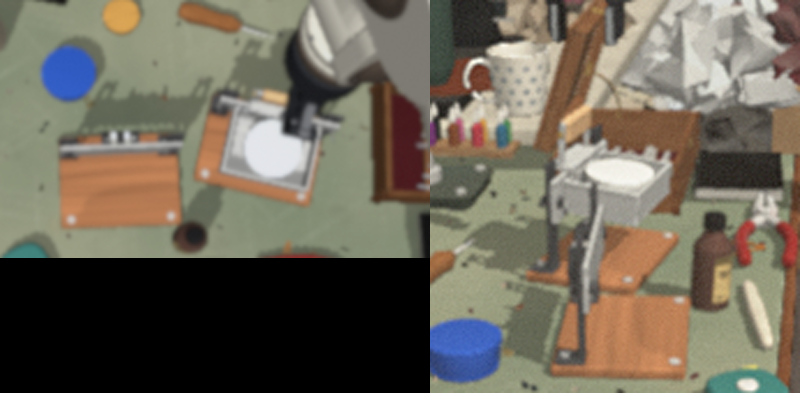

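The top view shows the gripper just in front of the handle and about 15 mm short of the target. Both rails are unchanged. I'll shift over and go down.

>>> {"api": "play_rows", "payload": {"targets": [{"grip": 110,"linear": [1.4,-1.15,0],"delta_rot": [0,0,0]},{"grip": 110,"linear": [1.4,-1.15,-1],"delta_rot": [0,0,0]},{"grip": 110,"linear": [1.4,-1.15,-3],"delta_rot": [0,0,0]},{"grip": 110,"linear": [1.4,-1.15,-5],"delta_rot": [0,0,0]},{"grip": 110,"linear": [1.4,-1.15,-7],"delta_rot": [0,0,0]},{"grip": 110,"linear": [1.4,-1.15,-9],"delta_rot": [0,0,0]},{"grip": 110,"linear": [1.4,-1.15,-10.3],"delta_rot": [0,0,0]},{"grip": 110,"linear": [1.4,-1.15,-10.3],"delta_rot": [0,0,0]}]}}

```text
time: 3.0
ee_pos: [0.5739, 0.2043, 0.126]
tcp_rot: [-179.8, 0.1, 78.0]
wrist_force: [1.3, -0.1, -0.2]
opening: 0.0483
grasp_force: 0.0
```

>>> {"api": "play_rows", "payload": {"targets": [{"grip": 180,"linear": [0,0,0],"delta_rot": [0,0,0]},{"grip": 200,"linear": [0,0,0],"delta_rot": [0,0,0]},{"grip": 210,"linear": [0,0,0],"delta_rot": [0,0,0]},{"grip": 215,"linear": [0,0,0],"delta_rot": [0,0,0]},{"grip": 220,"linear": [0,0,0],"delta_rot": [0,0,0]},{"grip": 235,"linear": [0,0,0],"delta_rot": [0,0,0]},{"grip": 255,"linear": [0,0,0],"delta_rot": [0,0,0]},{"grip": 255,"linear": [0,0,0],"delta_rot": [0,0,0]}], "force": 90}}

```text
time: 3.8
ee_pos: [0.5772, 0.2044, 0.1294]
tcp_rot: [179.7, -0.1, 78.0]
wrist_force: [9.3, -1.4, 0.7]
opening: 0.0106
grasp_force: 87.8
```

```bash
python3 c.py 2
```

```text
{'time': 3.8, 'ee_pos': array([0.5772, 0.2044, 0.1294]), 'tcp_rot': array([179.7087,  -0.0634,  78.0056]), 'wrist_force': array([ 9.2901, -1.3502,  0.6756]), 'opening': 0.01058719055778116}
```

View pics/v2.png

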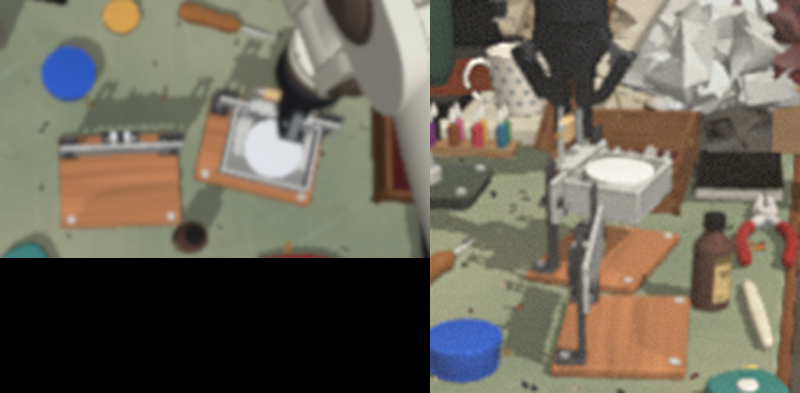

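The side view shows the fingers around the handle with a firm grip, but the tool is being pulled about 2.5 mm backwards. I'll take out that sideways load, then lift.

>>> {"api": "play_rows", "payload": {"targets": [{"grip": 255,"linear": [0.12,-0.03,0],"delta_rot": [0,0,0]},{"grip": 255,"linear": [0.23,-0.05,0],"delta_rot": [0,0,0]},{"grip": 255,"linear": [0.23,-0.05,0],"delta_rot": [0,0,0]},{"grip": 255,"linear": [0.23,-0.05,0.3],"delta_rot": [0,0,0]},{"grip": 255,"linear": [0.23,-0.05,0.6],"delta_rot": [0,0,0]},{"grip": 255,"linear": [0.23,-0.05,0.9],"delta_rot": [0,0,0]},{"grip": 255,"linear": [0.23,-0.05,0.9],"delta_rot": [0,0,0]}]}}

```text
time: 4.6
ee_pos: [0.577, 0.204, 0.1373]
tcp_rot: [-179.9, 0.0, 78.0]
wrist_force: [-0.5, 0.1, -4.2]
opening: 0.0105
grasp_force: 87.4
```

>>> {"api": "play_rows", "payload": {"targets": [{"grip": 255,"linear": [0,0,0.5],"delta_rot": [0,0,0]},{"grip": 255,"linear": [0,0,1.3],"delta_rot": [0,0,0]},{"grip": 255,"linear": [0,0,2.3],"delta_rot": [0,0,0]},{"grip": 255,"linear": [0,0,3.3],"delta_rot": [0,0,0]},{"grip": 255,"linear": [0,0,4.3],"delta_rot": [0,0,0]},{"grip": 255,"linear": [0,0,5.4],"delta_rot": [0,0,0]},{"grip": 255,"linear": [0,0,6.5],"delta_rot": [0,0,0]},{"grip": 255,"linear": [0,0,7.4],"delta_rot": [0,0,0]},{"grip": 255,"linear": [0,0,8],"delta_rot": [0,0,0]},{"grip": 255,"linear": [0,0,8],"delta_rot": [0,0,0]}]}}

```text
time: 5.6
ee_pos: [0.5776, 0.2041, 0.2183]
tcp_rot: [179.9, -0.0, 78.0]
wrist_force: [-0.1, -0.7, -3.6]
opening: 0.0103
grasp_force: 87.5
```

```bash
python3 c.py 3
python3 - <<'E'
from h import *
np.set_printoptions(precision=4,suppress=True)
# tray points: level check
W=np.load("W_side3.npy").reshape(-1,3);W=W[~np.isnan(W[:,0])]
for n in("top","side"):
    W=np.load(f"W_{n}3.npy").reshape(-1,3);W=W[~np.isnan(W[:,0])]
    m=(W[:,0]>.44)&(W[:,0]<.56)&(W[:,1]>.13)&(W[:,1]<.28)&(W[:,2]>.165)&(W[:,2]<.22);Q=W[m]
    c=cv2.minAreaRect(Q[:,:2].astype(np.float32));print(n,len(Q),c,np.percentile(Q[:,2],[2,50,98]))
E
```

```text
{'time': 5.6, 'ee_pos': array([0.5776, 0.2041, 0.2183]), 'tcp_rot': array([179.9392,  -0.0377,  78.0227]), 'wrist_force': array([-0.1262, -0.7484, -3.6282]), 'opening': 0.010309686854450464}
top 992 ((0.527707040309906, 0.21379490196704865), (0.10778170824050903, 0.07637058198451996), 80.06041717529297) [0.1659 0.1922 0.1966]
side 783 ((0.53046715259552, 0.21575939655303955), (0.11263178288936615, 0.07661996781826019), 79.67168426513672) [0.1658 0.1871 0.1935]
```

View pics/v3.png

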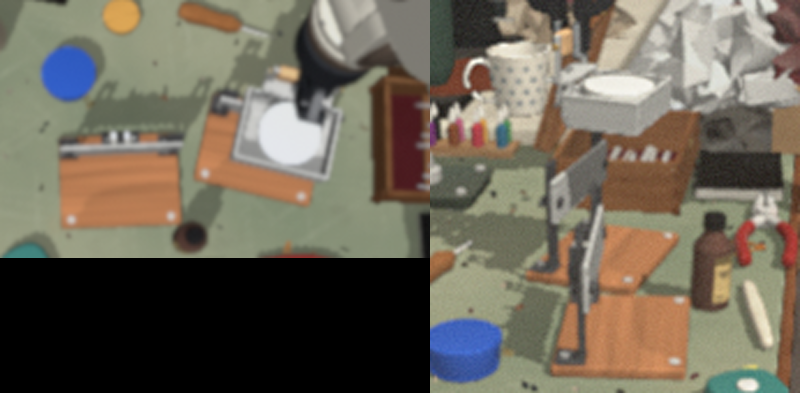

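The tray is off the plain rail, level, with the pot in it. The uprights and bar are clear below. I'll carry it over level.

>>> {"api": "play_rows", "payload": {"targets": [{"grip": 255,"linear": [-0.1,0.5,0],"delta_rot": [0,0,0.008]},{"grip": 255,"linear": [-0.4,1.5,0],"delta_rot": [0,0,0.023]},{"grip": 255,"linear": [-0.7,3.0,0],"delta_rot": [0,0,0.046]},{"grip": 255,"linear": [-1.1,4.7,0],"delta_rot": [0,0,0.072]},{"grip": 255,"linear": [-1.5,6.4,0],"delta_rot": [0,0,0.099]},{"grip": 255,"linear": [-1.9,8.1,0],"delta_rot": [0,0,0.125]},{"grip": 255,"linear": [-2.3,9.8,0],"delta_rot": [0,0,0.151]},{"grip": 255,"linear": [-2.7,11.5,0],"delta_rot": [0,0,0.177]},{"grip": 255,"linear": [-3.1,13.2,0],"delta_rot": [0,0,0.203]},{"grip": 255,"linear": [-3.5,14.9,0],"delta_rot": [0,0,0.229]}]}}

```text
time: 6.7
ee_pos: [0.542, 0.3545, 0.2173]
tcp_rot: [180.0, 0.0, 91.3]
wrist_force: [0.5, 0.3, -4.7]
opening: 0.0106
grasp_force: 87.5
```

>>> {"api": "play_rows", "payload": {"targets": [{"grip": 255,"linear": [-0.4,1.6,0],"delta_rot": [0,0,0.025]},{"grip": 255,"linear": [-0.7,2.8,0],"delta_rot": [0,0,0.044]},{"grip": 255,"linear": [-0.9,3.6,0],"delta_rot": [0,0,0.056]},{"grip": 255,"linear": [-1.0,4.0,0],"delta_rot": [0,0,0.062]},{"grip": 255,"linear": [-1.0,4.0,0],"delta_rot": [0,0,0.062]},{"grip": 255,"linear": [-1.0,4.0,0],"delta_rot": [0,0,0.062]},{"grip": 255,"linear": [-1.0,4.0,0],"delta_rot": [0,0,0.062]}]}}

```text
time: 7.4
ee_pos: [0.5326, 0.3924, 0.2174]
tcp_rot: [180.0, 0.0, 94.7]
wrist_force: [0.2, -0.4, -4.2]
opening: 0.0109
grasp_force: 87.5
```

```bash
python3 c.py 4
python3 - <<'E'
from h import *
np.set_printoptions(precision=4,suppress=True)
for n in("top","side"):
    W=np.load(f"W_{n}4.npy").reshape(-1,3);W=W[~np.isnan(W[:,0])]
    def B(x0,x1,y0,y1,z0,z1): return W[(W[:,0]>x0)&(W[:,0]<x1)&(W[:,1]>y0)&(W[:,1]<y1)&(W[:,2]>z0)&(W[:,2]<z1)]
    Q=B(.42,.53,.3,.48,.165,.23); c=cv2.minAreaRect(Q[:,:2].astype(np.float32));print(n,len(Q),c,np.percentile(Q[:,2],[2,50,98]))
    Q=B(.455,.51,.365,.425,.175,.22); 
    for _ in range(3):
        k=np.linalg.lstsq(np.c_[Q[:,0]-.48,Q[:,1]-.39,np.ones(len(Q))],Q[:,2],rcond=None)[0]; r=abs(np.c_[Q[:,0]-.48,Q[:,1]-.39,np.ones(len(Q))]@k-Q[:,2]); Q=Q[r<max(.0015,np.median(r)*2)]
    print("pot top slope",k,len(Q))
p=cv2.imread("pics/top4.png"); cv2.imwrite("pics/t4.png",cv2.resize(p[165:265,245:345],(600,600),interpolation=2))
E
```

```text
{'time': 7.4, 'ee_pos': array([0.5326, 0.3924, 0.2174]), 'tcp_rot': array([179.9936,   0.007 ,  94.651 ]), 'wrist_force': array([ 0.2447, -0.3926, -4.1958]), 'opening': 0.010907474103677484}
top 1015 ((0.4869680404663086, 0.388744592666626), (0.08886389434337616, 0.1053466796875), 4.9895405769348145) [0.1658 0.192  0.2045]
pot top slope [0.0283 0.0113 0.1923] 264
side 1298 ((0.4905049800872803, 0.3905995786190033), (0.08547327667474747, 0.1099381297826767), 4.844205856323242) [0.1662 0.1891 0.2249]
pot top slope [ 0.0381 -0.0289  0.1914] 216
```

View pics/t4.png

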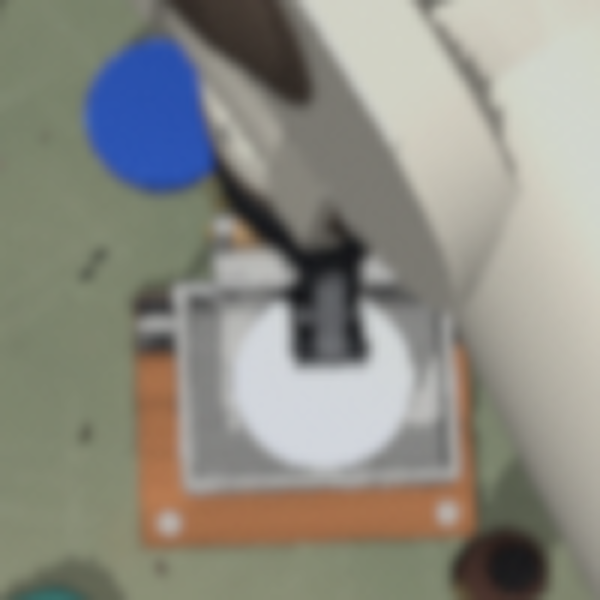

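The yaw matches the rail within about 0.3°, and the front droops by about 0.033 rad. I'll level it, then measure the x/y offset with metric orthophotos from the top camera.

>>> {"api": "play_rows", "payload": {"targets": [{"grip": 255,"linear": [0,0,0],"delta_rot": [-0.001,0.016,0]},{"grip": 255,"linear": [0,0,0],"delta_rot": [-0.003,0.033,0]},{"grip": 255,"linear": [0,0,0],"delta_rot": [-0.003,0.033,0]},{"grip": 255,"linear": [0,0,0],"delta_rot": [-0.003,0.033,0]}]}}

```text
time: 7.9
ee_pos: [0.5326, 0.393, 0.2169]
tcp_rot: [-178.1, 0.0, 94.7]
wrist_force: [-0.7, 0.2, -5.0]
opening: 0.0106
grasp_force: 87.6
```

```bash
cat > o.py <<'E'
from h import *
from scipy.signal import find_peaks
from scipy.ndimage import gaussian_filter1d as g
np.set_printoptions(precision=2,suppress=True,linewidth=200)
bot_o=bot.get_obs(); print(bot_o["ee_pos"],bot_o["tcp_rot"])
p=bot.camera("top"); cv2.imwrite("pics/top5.png",p["color"][...,::-1])
th=np.radians(4.7); ex=np.array([np.cos(th),np.sin(th)]); ey=np.array([-np.sin(th),np.cos(th)]); O=np.array([.525,.392])
def ortho(img,z,us,vs):  # us: rail x, vs: rail y (m)
    U,V=np.meshgrid(us,vs,indexing="ij"); xy=O+U[...,None]*ex+V[...,None]*ey
    X=np.concatenate([xy,np.full(U.shape+(1,),z),np.ones(U.shape+(1,))],-1).reshape(-1,4)@np.array(p["world_to_cam"]).T
    c=np.stack([X[:,0],-X[:,1],-X[:,2]],-1)
    q=cv2.projectPoints(c,np.zeros(3),np.zeros(3),K(p),np.array(p["dist_coeffs"],float))[0].reshape(U.shape+(2,)).astype(np.float32)
    return cv2.remap(img,q[...,0],q[...,1],cv2.INTER_CUBIC).astype(float)
s=.00025
def edges(img,z,u,v,axis,name,k=4):
    us=np.arange(u[0],u[1],s); vs=np.arange(v[0],v[1],s); o=ortho(img,z,us,vs)
    if axis=="v": pr=o.mean(0); t=vs
    else: pr=o.mean(1); t=us
    d=g(pr,3,axis=0,order=1); m=np.abs(d).sum(1); pk,_=find_peaks(m[8:-8]); pk+=8; pk=pk[np.argsort(-m[pk])][:k]; pk=np.sort(pk)
    print(name,[(round(t[i]*1e3,1),round(float(m[i]),1),int(np.sign(d[i].sum()))) for i in pk])
A=cv2.imread("pics/top0.png"); B=p["color"][...,::-1].copy()
edges(A,.012,(-.075,-.02),(-.1,-.04),"v","base -y"); edges(A,.012,(-.075,-.02),(.04,.1),"v","base +y")
edges(A,.012,(-.1,-.06),(-.055,.055),"u","base front")
edges(A,.105,(-.003,.003),(-.085,-.055),"v","bar -y");edges(A,.105,(-.003,.003),(.055,.085),"v","bar +y")
edges(A,.105,(-.02,.02),(-.05,-.027),"u","bar x -y side");edges(A,.105,(-.02,.02),(.027,.05),"u","bar x +y side")
edges(A,.095,(.006,.016),(-.035,.035),"v","housing/rollers",8)
for z in(.194,):
    edges(B,z,(-.07,-.03),(-.07,-.035),"v","tray -y"); edges(B,z,(-.07,-.03),(.035,.07),"v","tray +y")
    edges(B,z,(-.1,-.06),(-.045,-.005),"u","tray front -y");edges(B,z,(-.1,-.06),(.005,.045),"u","tray front +y")
W=cloud(p).reshape(-1,3);W=W[~np.isnan(W[:,0])]
Q=W[(W[:,0]>.455)&(W[:,0]<.51)&(W[:,1]>.365)&(W[:,1]<.425)&(W[:,2]>.175)&(W[:,2]<.22)]
for _ in range(3):
    M=np.c_[Q[:,0]-.48,Q[:,1]-.39,np.ones(len(Q))];k=np.linalg.lstsq(M,Q[:,2],rcond=None)[0]; Q=Q[abs(M@k-Q[:,2])<.002]
print("slope",k*1e3,len(Q))
us=np.arange(-.1,.04,.0005);vs=np.arange(-.085,.085,.0005)
cv2.imwrite("pics/ortho.png",np.hstack([np.clip(ortho(A,.105,us,vs),0,255)[::-1,::-1],np.clip(ortho(B,.194,us,vs),0,255)[::-1,::-1]]))
E
python3 o.py
```

```text
[0.53 0.39 0.22] [-178.08    0.03   94.68]
base -y [(np.float64(-80.7), 3.1, -1), (np.float64(-78.0), 3.9, -1), (np.float64(-76.0), 3.4, 1), (np.float64(-60.2), 1.6, -1)]
base +y [(np.float64(42.5), 1.0, 1), (np.float64(61.0), 1.5, -1), (np.float64(72.3), 4.1, 1), (np.float64(92.8), 0.7, -1)]
base front [(np.float64(-95.2), 0.7, 1), (np.float64(-85.0), 3.2, -1), (np.float64(-71.0), 0.1, -1), (np.float64(-64.2), 0.6, 1)]
bar -y [(np.float64(-78.0), 0.5, -1), (np.float64(-72.5), 1.5, 1), (np.float64(-67.5), 0.5, 1), (np.float64(-62.7), 1.2, -1)]
bar +y [(np.float64(58.5), 0.7, 1), (np.float64(67.2), 4.2, -1), (np.float64(72.0), 2.4, 1), (np.float64(78.3), 0.1, -1)]
bar x -y side [(np.float64(-11.5), 2.7, -1), (np.float64(-4.0), 6.8, 1), (np.float64(2.8), 6.0, -1), (np.float64(11.8), 2.6, 1)]
bar x +y side [(np.float64(-11.0), 3.6, -1), (np.float64(-8.7), 3.5, 1), (np.float64(-5.0), 8.7, 1), (np.float64(2.3), 10.4, -1)]
housing/rollers [(np.float64(-31.2), 0.2, -1), (np.float64(-25.0), 3.0, -1), (np.float64(-18.5), 5.9, 1), (np.float64(-13.5), 10.2, 1), (np.float64(-5.7), 15.5, -1), (np.float64(1.8), 15.8, 1), (np.float64(9.3), 11.3, -1), (np.float64(21.0), 5.0, 1)]
tray -y [(np.float64(-61.0), 3.9, -1), (np.float64(-53.5), 8.1, 1), (np.float64(-48.5), 4.4, -1), (np.float64(-44.5), 3.8, 1)]
tray +y [(np.float64(42.5), 0.1, -1), (np.float64(48.5), 5.0, 1), (np.float64(53.3), 7.1, -1), (np.float64(60.3), 0.0, 1)]
tray front -y [(np.float64(-82.7), 6.8, 1), (np.float64(-77.7), 2.4, -1), (np.float64(-72.5), 3.1, 1)]
tray front +y [(np.float64(-83.0), 6.7, 1), (np.float64(-77.7), 3.5, -1), (np.float64(-71.5), 2.6, 1), (np.float64(-69.2), 2.3, 1)]
slope [ -0.92  -3.26 193.76] 326[ WARN:0@1.549] global loadsave.cpp:1063 imwrite_ Unsupported depth image for selected encoder is fallbacked to CV_8U.
```

View pics/ortho.png

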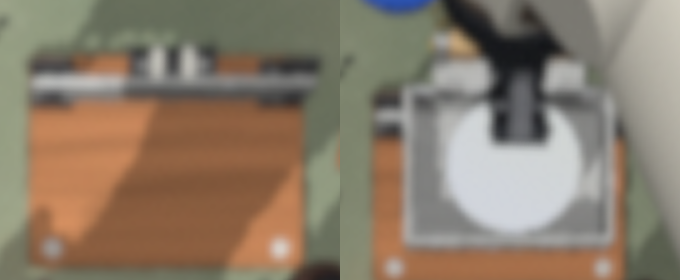

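The tray is level now. Relative to the rail it sits about 2 mm too far in +y and 0.6 mm in x. The bar top is at about 105 mm, so home needs about 94 mm of descent. I'll correct the offset and come down to just above the mouth.

>>> {"api": "play_rows", "payload": {"targets": [{"grip": 255,"linear": [-0.04,-0.2,0],"delta_rot": [0,0,0.004]},{"grip": 255,"linear": [-0.04,-0.2,-0.5],"delta_rot": [0,0,0.004]},{"grip": 255,"linear": [-0.04,-0.2,-1.3],"delta_rot": [0,0,0.004]},{"grip": 255,"linear": [-0.04,-0.2,-2.2],"delta_rot": [0,0,0.004]},{"grip": 255,"linear": [-0.04,-0.2,-3.1],"delta_rot": [0,0,0.004]},{"grip": 255,"linear": [-0.04,-0.2,-4.0],"delta_rot": [0,0,0.004]},{"grip": 255,"linear": [-0.04,-0.2,-4.9],"delta_rot": [0,0,0.004]},{"grip": 255,"linear": [-0.04,-0.2,-5.7],"delta_rot": [0,0,0.004]},{"grip": 255,"linear": [-0.04,-0.2,-6.2],"delta_rot": [0,0,0.004]},{"grip": 255,"linear": [-0.04,-0.2,-6.2],"delta_rot": [0,0,0.004]}]}}

```text
time: 8.95
ee_pos: [0.5317, 0.3908, 0.1543]
tcp_rot: [-178.0, 0.1, 94.9]
wrist_force: [-0.4, 0.5, -4.8]
opening: 0.0109
grasp_force: 87.6
```

```bash
python3 c.py 6
python3 - <<'E'
import cv2,numpy as np
a=cv2.imread("pics/top6.png")[165:265,245:345];b=cv2.imread("pics/side6.png")[140:260,220:320]
cv2.imwrite("pics/z6.png",np.hstack([cv2.resize(a,(400,400),interpolation=2),cv2.resize(b,(400,480),interpolation=2)[:400]]))
E
```

```text
{'time': 8.95, 'ee_pos': array([0.5317, 0.3908, 0.1543]), 'tcp_rot': array([-178.0384,    0.055 ,   94.9278]), 'wrist_force': array([-0.3546,  0.4782, -4.8321]), 'opening': 0.010895128597150873}
```

View pics/z6.png

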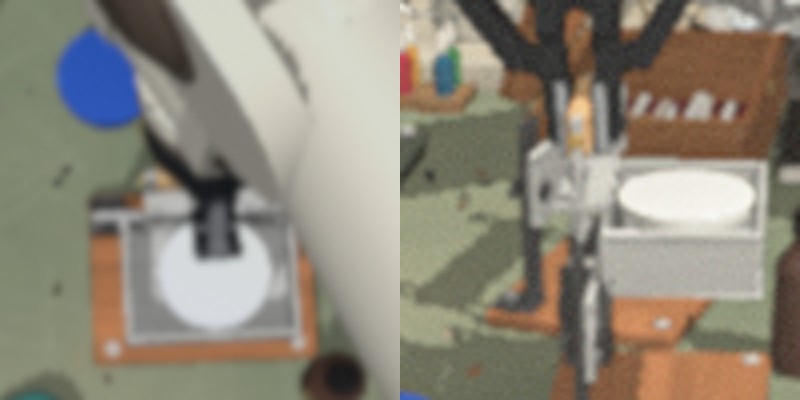

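The side view shows the hooks straddling the line of the bar just above it, with the pot still in place. Continuing slowly.

>>> {"api": "play_rows", "payload": {"targets": [{"grip": 255,"linear": [0,0,-0.3],"delta_rot": [0,0,0]},{"grip": 255,"linear": [0,0,-0.6],"delta_rot": [0,0,0]},{"grip": 255,"linear": [0,0,-0.9],"delta_rot": [0,0,0]},{"grip": 255,"linear": [0,0,-1.2],"delta_rot": [0,0,0]},{"grip": 255,"linear": [0,0,-1.4],"delta_rot": [0,0,0]},{"grip": 255,"linear": [0,0,-1.4],"delta_rot": [0,0,0]}]}}

```text
time: 9.65
ee_pos: [0.5318, 0.3909, 0.1408]
tcp_rot: [-178.1, 0.0, 94.9]
wrist_force: [-0.4, 0.1, -3.6]
opening: 0.0106
grasp_force: 87.6
```

>>> {"api": "play_rows", "payload": {"targets": [{"grip": 255,"linear": [0,0,-0.2],"delta_rot": [0,0,0]},{"grip": 255,"linear": [0,0,-0.4],"delta_rot": [0,0,0]},{"grip": 255,"linear": [0,0,-0.5],"delta_rot": [0,0,0]},{"grip": 255,"linear": [0,0,-0.5],"delta_rot": [0,0,0]}]}}

```text
time: 10.05
ee_pos: [0.532, 0.3908, 0.1363]
tcp_rot: [-178.1, 0.0, 94.9]
wrist_force: [-0.4, -1.6, -3.5]
opening: 0.0105
grasp_force: 87.8
```

>>> {"api": "play_rows", "payload": {"targets": [{"grip": 255,"linear": [0,0,-0.1],"delta_rot": [0,0,0]},{"grip": 255,"linear": [0,0,-0.2],"delta_rot": [0,0,0]},{"grip": 255,"linear": [0,0,-0.2],"delta_rot": [0,0,0]}]}}

```text
time: 10.35
ee_pos: [0.5321, 0.3908, 0.1353]
tcp_rot: [-178.2, 0.0, 94.9]
wrist_force: [-1.2, -4.8, 3.4]
opening: 0.0109
grasp_force: 88.8
```

Contact, with a side force of -4.8 N in y, so the tray is slightly too far in +y. I'll ease it 1 mm toward -y.

>>> {"api": "play_rows", "payload": {"targets": [{"grip": 255,"linear": [0,-0.05,0],"delta_rot": [0,0,0]},{"grip": 255,"linear": [0,-0.1,0],"delta_rot": [0,0,0]},{"grip": 255,"linear": [0,-0.1,0],"delta_rot": [0,0,0]}]}}

```text
time: 10.65
ee_pos: [0.5321, 0.3904, 0.1352]
tcp_rot: [-178.2, -0.1, 94.9]
wrist_force: [-0.1, -2.2, 5.4]
opening: 0.0104
grasp_force: 89.0
```

>>> {"api": "play_rows", "payload": {"targets": [{"grip": 255,"linear": [0,-0.07,0],"delta_rot": [0,0,0]},{"grip": 255,"linear": [0,-0.07,-0.1],"delta_rot": [0,0,0]},{"grip": 255,"linear": [0,-0.07,-0.1],"delta_rot": [0,0,0]}]}}

```text
time: 10.95
ee_pos: [0.5322, 0.3902, 0.1348]
tcp_rot: [-178.2, -0.1, 95.0]
wrist_force: [-1.2, -0.8, 8.9]
opening: 0.0105
grasp_force: 89.4
```

>>> {"api": "play_rows", "payload": {"targets": [{"grip": 255,"linear": [0,0,-0.1],"delta_rot": [0,0,0]},{"grip": 255,"linear": [0,0,-0.1],"delta_rot": [0,0,0]}]}}

```text
time: 11.15
ee_pos: [0.5322, 0.3902, 0.1339]
tcp_rot: [-178.2, -0.1, 95.0]
wrist_force: [-2.1, -0.7, 10.5]
opening: 0.0104
grasp_force: 89.5
```

>>> {"api": "play_rows", "payload": {"targets": [{"grip": 255,"linear": [0,0,-0.1],"delta_rot": [0,0,0]},{"grip": 255,"linear": [0,0,-0.1],"delta_rot": [0,0,0]}]}}

```text
time: 11.35
ee_pos: [0.5321, 0.3902, 0.1325]
tcp_rot: [-178.2, -0.1, 95.0]
wrist_force: [-1.3, 0.0, 7.0]
opening: 0.0109
grasp_force: 89.1
```

>>> {"api": "play_rows", "payload": {"targets": [{"grip": 255,"linear": [0,0,-0.1],"delta_rot": [0,0,0]},{"grip": 255,"linear": [0,0,-0.2],"delta_rot": [0,0,0]},{"grip": 255,"linear": [0,0,-0.2],"delta_rot": [0,0,0]}]}}

```text
time: 11.65
ee_pos: [0.532, 0.3897, 0.1289]
tcp_rot: [-178.1, -0.0, 94.9]
wrist_force: [1.6, 1.2, -0.8]
opening: 0.011
grasp_force: 88.3
```

>>> {"api": "play_rows", "payload": {"targets": [{"grip": 255,"linear": [0,0,-0.1],"delta_rot": [0,0,0]},{"grip": 255,"linear": [0,0,-0.2],"delta_rot": [0,0,0]},{"grip": 255,"linear": [0,0,-0.2],"delta_rot": [0,0,0]}]}}

```text
time: 11.95
ee_pos: [0.5319, 0.3892, 0.1259]
tcp_rot: [-178.0, 0.1, 94.9]
wrist_force: [3.0, 2.1, -9.0]
opening: 0.0105
grasp_force: 87.4
```

>>> {"api": "play_rows", "payload": {"targets": [{"grip": 255,"linear": [0.05,0.05,-0.1],"delta_rot": [0,0,0]},{"grip": 255,"linear": [0.05,0.05,-0.2],"delta_rot": [0,0,0]},{"grip": 255,"linear": [0.05,0.05,-0.2],"delta_rot": [0,0,0]}]}}

```text
time: 12.25
ee_pos: [0.5321, 0.3896, 0.1241]
tcp_rot: [-178.0, 0.1, 94.9]
wrist_force: [1.5, 1.6, -15.3]
opening: 0.0107
grasp_force: 87.3
```

>>> {"api": "play_rows", "payload": {"targets": [{"grip": 255,"linear": [0,0,-0.1],"delta_rot": [0,0,0]},{"grip": 255,"linear": [0,0,-0.1],"delta_rot": [0,0,0]}]}}

```text
time: 12.45
ee_pos: [0.5321, 0.3896, 0.124]
tcp_rot: [-178.1, 0.0, 94.9]
wrist_force: [0.2, 0.2, -11.4]
opening: 0.011
grasp_force: 87.5
```

The rollers have pulled it down and the height has stopped at 0.124. I'll relax onto the bar and push slightly to confirm the hard stop.

>>> {"api": "play_rows", "payload": {"targets": [{"grip": 255,"linear": [0,0,-0.1],"delta_rot": [0,0,0]},{"grip": 255,"linear": [0,0,-0.2],"delta_rot": [0,0,0]},{"grip": 255,"linear": [0,0,-0.2],"delta_rot": [0,0,0]}]}}

```text
time: 12.75
ee_pos: [0.5323, 0.3897, 0.1238]
tcp_rot: [-178.2, -0.0, 94.9]
wrist_force: [-4.3, -2.7, 3.6]
opening: 0.0104
grasp_force: 89.0
```

>>> {"api": "play_rows", "payload": {"targets": [{"grip": 255,"linear": [0,0,-0.1],"delta_rot": [0,0,0]},{"grip": 255,"linear": [0,0,-0.2],"delta_rot": [0,0,0]},{"grip": 255,"linear": [0,0,-0.2],"delta_rot": [0,0,0]}]}}

```text
time: 13.05
ee_pos: [0.5325, 0.3898, 0.1238]
tcp_rot: [-178.2, -0.1, 94.9]
wrist_force: [-6.6, -5.9, 14.1]
opening: 0.0107
grasp_force: 90.5
```

Home: hard stop, about 11.5 mm below first contact, with push well under 30 N. I'll relax the load and release gently.

>>> {"api": "play_rows", "payload": {"targets": [{"grip": 255,"linear": [-0.05,-0.05,0.15],"delta_rot": [0,0,0]},{"grip": 255,"linear": [-0.1,-0.1,0.3],"delta_rot": [0,0,0]},{"grip": 255,"linear": [-0.1,-0.1,0.3],"delta_rot": [0,0,0]}], "force": 50}}

```text
time: 13.35
ee_pos: [0.5321, 0.3895, 0.1239]
tcp_rot: [-178.2, -0.1, 94.9]
wrist_force: [1.7, 3.5, 1.1]
opening: 0.0107
grasp_force: 89.3
```

>>> {"api": "play_rows", "payload": {"targets": [{"grip": 255,"linear": [0,0,0],"delta_rot": [0,0,0]},{"grip": 255,"linear": [0,0,0],"delta_rot": [0,0,0]}], "force": 20}}

```text
time: 13.55
ee_pos: [0.5321, 0.3895, 0.1239]
tcp_rot: [-178.2, -0.1, 94.9]
wrist_force: [3.0, 4.8, 1.6]
opening: 0.0105
grasp_force: 89.4
```

>>> {"api": "play_rows", "payload": {"targets": [{"grip": 220,"linear": [0,0,0],"delta_rot": [0,0,0]},{"grip": 215,"linear": [0,0,0],"delta_rot": [0,0,0]},{"grip": 210,"linear": [0,0,0],"delta_rot": [0,0,0]},{"grip": 200,"linear": [0,0,0],"delta_rot": [0,0,0]},{"grip": 180,"linear": [0,0,0],"delta_rot": [0,0,0]},{"grip": 150,"linear": [0,0,0],"delta_rot": [0,0,0]},{"grip": 120,"linear": [0,0,0],"delta_rot": [0,0,0]},{"grip": 120,"linear": [0,0,0],"delta_rot": [0,0,0]}]}}

```text
time: 14.35
ee_pos: [0.5314, 0.3888, 0.1232]
tcp_rot: [-178.1, 0.0, 94.9]
wrist_force: [-0.4, 0.3, 0.3]
opening: 0.0452
grasp_force: 0.0
```

Free. Next, straight up and back.

>>> {"api": "play_rows", "payload": {"targets": [{"grip": 120,"linear": [0,0,0.5],"delta_rot": [0,0,0]},{"grip": 120,"linear": [0,0,1.5],"delta_rot": [0,0,0]},{"grip": 120,"linear": [0,0,3],"delta_rot": [0,0,0]},{"grip": 120,"linear": [0,0,5],"delta_rot": [0,0,0]},{"grip": 120,"linear": [0,0,7.5],"delta_rot": [0,0,0]},{"grip": 120,"linear": [0,0,10],"delta_rot": [0,0,0]},{"grip": 120,"linear": [0,0,13],"delta_rot": [0,0,0]},{"grip": 120,"linear": [0,0,15],"delta_rot": [0,0,0]},{"grip": 120,"linear": [-5,0,15],"delta_rot": [0,0,0]},{"grip": 120,"linear": [-10,0,15],"delta_rot": [0,0,0]}]}}

```text
time: 15.35
ee_pos: [0.4318, 0.3893, 0.2731]
tcp_rot: [-178.1, 0.0, 94.8]
wrist_force: [-1.5, 1.5, 0.7]
opening: 0.0452
grasp_force: 0.0
```

>>> {"api": "play_rows", "payload": {"targets": [{"grip": 120,"linear": [-4,-4,0],"delta_rot": [0,0,0]},{"grip": 120,"linear": [-8,-8,0],"delta_rot": [0,0,0]},{"grip": 120,"linear": [-10,-12,0],"delta_rot": [0,0,0]},{"grip": 120,"linear": [-10,-16,0],"delta_rot": [0,0,0]},{"grip": 120,"linear": [-10,-16,0],"delta_rot": [0,0,0]},{"grip": 120,"linear": [-10,-16,0],"delta_rot": [0,0,0]}]}}

```text
time: 15.95
ee_pos: [0.3316, 0.2284, 0.2747]
tcp_rot: [-178.2, -0.1, 94.8]
wrist_force: [0.8, 0.3, 0.1]
opening: 0.0453
grasp_force: 0.0
```

```bash
python3 c.py 7
python3 - <<'E'
from h import *
np.set_printoptions(precision=4,suppress=True)
for n in("top","side"):
    W=np.load(f"W_{n}7.npy").reshape(-1,3);W=W[~np.isnan(W[:,0])]
    Q=W[(W[:,0]>.455)&(W[:,0]<.515)&(W[:,1]>.365)&(W[:,1]<.415)&(W[:,2]>.06)&(W[:,2]<.13)]
    for _ in range(4):
        M=np.c_[Q[:,0]-.48,Q[:,1]-.39,np.ones(len(Q))];k=np.linalg.lstsq(M,Q[:,2],rcond=None)[0]; r=abs(M@k-Q[:,2]);Q=Q[r<max(.002,np.median(r)*2)]
    print(n,"slope",k,len(Q))
    H=W[(W[:,0]>.50)&(W[:,0]<.57)&(W[:,1]>.33)&(W[:,1]<.45)&(W[:,2]>.13)&(W[:,2]<.19)]; 
    if len(H): print("handle",cv2.minAreaRect(H[:,:2].astype(np.float32)),np.percentile(H[:,2],[5,50,97]))
    B=W[(W[:,0]>.39)&(W[:,0]<.46)&(W[:,1]>.27)&(W[:,1]<.34)&(W[:,2]>.05)&(W[:,2]<.12)]
    if len(B)>4: print("bottle",cv2.minAreaRect(B[:,:2].astype(np.float32)))
E
```

```text
{'time': 15.95, 'ee_pos': array([0.3316, 0.2284, 0.2747]), 'tcp_rot': array([-178.2467,   -0.0735,   94.8294]), 'wrist_force': array([0.8248, 0.2959, 0.0566]), 'opening': 0.04527655308792769}
top slope [ 0.0056 -0.0136  0.0995] 277
handle ((0.5315561890602112, 0.379933625459671), (0.01293659396469593, 0.09511207789182663), 4.717681407928467) [0.1359 0.1519 0.1564]
bottle ((0.4323980212211609, 0.3139636516571045), (0.06756556779146194, 0.036956824362277985), 69.17658996582031)
side slope [ 0.0121 -0.0315  0.0992] 244
handle ((0.5335882902145386, 0.3929862976074219), (0.012129002250730991, 0.07628794759511948), 4.462426662445068) [0.1325 0.1493 0.1539]
bottle ((0.43691420555114746, 0.31306666135787964), (0.0592360645532608, 0.028081713244318962), 26.08875846862793)
```

View pics/v7.png

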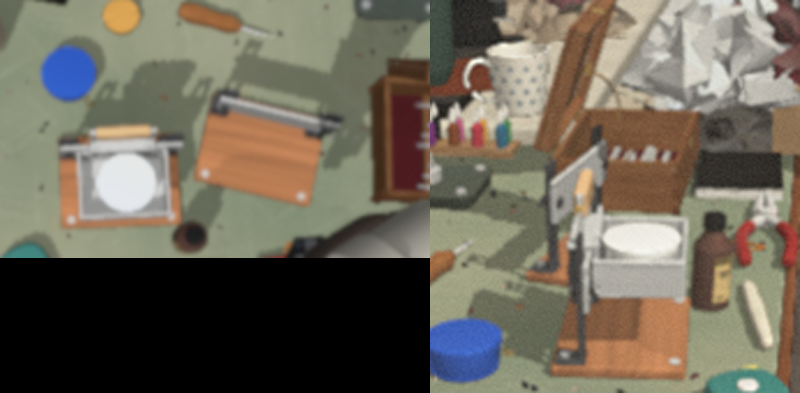

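The tray hangs level and centred on the catch rail with the pot in it. The bottle hasn't moved and the robot is clear. Handing in.

```bash
python3 -c "
from workcell import bot
print(bot.job_done())"
```

```text
the job is handed in; nothing more can be done
None
```

The tray is hooked on the catch rail with the ball stud snapped in and the hooks on the bar; the pot is still in it, the dye bottle is where it stood, and I handed the job in at about 16 s.

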